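Set the status tags on the sherd rack

ROBOT

A 6-joint arm with a two-finger parallel gripper is mounted at the origin on the work surface; the furniture and walls round the work are solid. World frame = base frame: x ahead of the robot, y to its left, z up, the work surface at z = 0. Lengths are in m, angles in rad, forces in N, time in s.
With the tool pointing down it reaches from about 0.35 to 0.975 m from the base axis. Payload 4.9 kg.
Tool frame: the origin (TCP) lies midway between the tips of the shut fingers; the grasp point (between the pads) lies 19 mm behind it; z points along the fingers, y is the line along which they close (so a half turn about z gives the same grasp; the last joint's range is limited). The gripper opens to 85 mm and grips with 20 to 120 N. Pads are 22 mm wide; open, the fingers measure 114 mm over their backs; the gripper's body (76 mm by 85 mm) begins 54 mm behind the grasp point. The pads swing forward as they close: fully open they stand 13 mm farther back than shut.
Start: joints at [-1.306, 0.053, 1.613, -0, 1.476, -0.119], TCP at [0.234, -0.58, 0.231] pointing down, gripper open.
Joint ranges: [-3.01, 3.01], [-1.01, 2.22], [0.06, 2.58], [-1.02, 4.17], [0.09, 2.62], [-3.14, 3.14]. Speed limits (rad/s): [2.57, 2.57, 3.14, 3.14, 3.14, 3.14].

INTERFACE

Orientations are given as a unit quaternion [w, x, y, z].
In Python, from plant import manip gives the robot as it stands.
- The arm moves only by the tool shift_gripper, called as name(argument=value, ...) on one line, values as JSON. Schema: {"type":"object","properties":{"increments":{"type":"array","items":{"type":"object","properties":{"jaw":{"type":"number"},"dx":{"type":"number"},"dy":{"type":"number"},"dz":{"type":"number"},"wx":{"type":"number"},"wy":{"type":"number"},"wz":{"type":"number"}},"additionalProperties":false,"required":["jaw"]},"minItems":1,"maxItems":5},"only":{"type":"string"},"quiet":{"type":"boolean"},"lines":{"type":"string"}},"required":["increments"],"additionalProperties":false}. increments is a list of rows, 1 to 5 of them, each an object with the fields jaw (the opening from 0.0 (shut) to 1.0 (fully open)), dx, dy, dz (the shift in shares of the most that a row can go, 1 being 62.5 mm), wx, wy, wz (a rotation vector in units of 0.2 rad); a field left out counts as zero (the opening has to be given); each row shifts and turns the commanded pose from where the row before left it, along the tool's axes as they then stand; what a row does not reach is not made up. A row lasts 1/8 s, in which the tool goes at most 0.0625 m and 0.188 rad, less where a joint would pass 70% of its speed; a pose out of reach is approached as far as the arm can. The fingers move at their own pace and stop on an object; the grip force is fixed at half the most. Time passes only in rows, so rows that do not move let the fingers close. The tool returns the time, the measured TCP pose, the force, the opening and the grip force at its end. only (a regular expression) keeps the lines of the reply that match it, lines (a string "A,B") keeps lines A to B, and quiet returns only ok. Input that does not fit is refused with a message, and nothing moves.
- manip.state(): the state, without advancing time (a new reading comes with each control period).
- manip.grab_frame(name): name is "scene" or "top" or "wrist"; returns the picture (420x560x3 uint8, red, green, blue); there is no depth.
- manip.camera_params(name): a dict with "intrinsics" (3x3 intrinsics, pixels), "xyz" and "orientation" of the camera in the world. Camera axes: x right, y down, z forward; pixel columns grow to the right and rows downward; lengths in m; the calibration is good to about 2 mm. A picture is of the moment at which its call begins: read the wrist's pose just before it. camera_params takes no time and is no camera call; for the wrist camera it gives the pose at the moment of the call.
- manip.job_done(): hands the job in; it is judged then, once.
The state is a dict: "time": time; "joint_pos": joint angles; "joint_vel": joint speeds; "joint_efforts": joint torques, N m; "tool_pos": TCP position; "tool_rot": TCP orientation; "contact_force": force on the tool from outside, world axes, zero at the start; "ft_torque": the same for the moment, N m; "gripper_width": opening from 0.0 (shut) to 1.0 (fully open); "grasp_force": force on a finger pad.
Only numpy, scipy, OpenCV 4.12 (cv2) and the standard library are available. Lean on these libraries where they do the work, as an engineer would, in place of code of your own. Each camera call takes 0.05 s, during which the arm holds its last target. There are 200 camera calls.

TASK

On the rack, flip over the hinged status tags that are wrong, gently pushing them with a fingertip, so that only the tags of the two trays heaped full of sherds lie tipped back towards their trays with the round disc facing up; the tags of the empty tray and of the tray with a single sherd must lie tipped the other way, bar side up. Grasp nothing, and leave the bottle, brush, clothes peg and glue cup where they stand. Mind the jointed desk lamp that is clamped to the table edge close by the robot's left side: do not let the arm strike it.

Things in the scene. Friction and masses are not known exactly. Their poses are not given: they have to be found in the camera images.
- rack: fixed plywood and pale wood rack, 210 deep (x) x 470 wide (y). Origin on its underside; x points away from the robot, y left, z up. The tags are hinged on a beam along its front (at x = -85 mm, 26 mm wide, rest strips 88 mm high). Behind it are four bays 110 mm apart, bay 1 leftmost (+y), bay 4 rightmost; each holds a tray, and the tag before a bay belongs to its tray.
- tag_1 (a joint): angle of tag 1 (1 leftmost, 4 rightmost). 0 is upright; it rests at -0.6 rad, tipped towards the robot with the bar face up (not full), or at +0.6 rad, tipped towards its tray with the disc face up (full). At rest its free edge is 34 mm before or behind the hinge and 50 mm above it, with open space under it. It swings freely and falls to the nearer stop.
- hinge_1 (a point): middle of the hinge line of tag 1, fixed on the rack, 80 mm above the table; axes as the rack's. The tag is an aluminium leaf 50 wide (y), 3 thick, reaching 60 mm from the hinge, 25 g; a raised disc of 34 mm is on the face that looks to the robot when upright, a raised bar 36 x 6 mm on the face that looks to the tray.
- bay_1 (a point): centre of the floor of bay 1, 115 mm behind hinge 1, 10 mm above the table; the tray standing in this bay has its origin here
- tag_2 (a joint): angle of tag 2 (1 leftmost, 4 rightmost). 0 is upright; it rests at -0.6 rad, tipped towards the robot with the bar face up (not full), or at +0.6 rad, tipped towards its tray with the disc face up (full). At rest its free edge is 34 mm before or behind the hinge and 50 mm above it, with open space under it. It swings freely and falls to the nearer stop.
- hinge_2 (a point): middle of the hinge line of tag 2, fixed on the rack, 80 mm above the table; axes as the rack's. The tag is an aluminium leaf 50 wide (y), 3 thick, reaching 60 mm from the hinge, 25 g; a raised disc of 34 mm is on the face that looks to the robot when upright, a raised bar 36 x 6 mm on the face that looks to the tray.
- bay_2 (a point): centre of the floor of bay 2, 115 mm behind hinge 2, 10 mm above the table; the tray standing in this bay has its origin here
- tag_3 (a joint): angle of tag 3 (1 leftmost, 4 rightmost). 0 is upright; it rests at -0.6 rad, tipped towards the robot with the bar face up (not full), or at +0.6 rad, tipped towards its tray with the disc face up (full). At rest its free edge is 34 mm before or behind the hinge and 50 mm above it, with open space under it. It swings freely and falls to the nearer stop.
- hinge_3 (a point): middle of the hinge line of tag 3, fixed on the rack, 80 mm above the table; axes as the rack's. The tag is an aluminium leaf 50 wide (y), 3 thick, reaching 60 mm from the hinge, 25 g; a raised disc of 34 mm is on the face that looks to the robot when upright, a raised bar 36 x 6 mm on the face that looks to the tray.
- bay_3 (a point): centre of the floor of bay 3, 115 mm behind hinge 3, 10 mm above the table; the tray standing in this bay has its origin here
- tag_4 (a joint): angle of tag 4 (1 leftmost, 4 rightmost). 0 is upright; it rests at -0.6 rad, tipped towards the robot with the bar face up (not full), or at +0.6 rad, tipped towards its tray with the disc face up (full). At rest its free edge is 34 mm before or behind the hinge and 50 mm above it, with open space under it. It swings freely and falls to the nearer stop.
- hinge_4 (a point): middle of the hinge line of tag 4, fixed on the rack, 80 mm above the table; axes as the rack's. The tag is an aluminium leaf 50 wide (y), 3 thick, reaching 60 mm from the hinge, 25 g; a raised disc of 34 mm is on the face that looks to the robot when upright, a raised bar 36 x 6 mm on the face that looks to the tray.
- bay_4 (a point): centre of the floor of bay 4, 115 mm behind hinge 4, 10 mm above the table; the tray standing in this bay has its origin here
- full_1: grey open tray, 120 deep (x) x 96 wide (y) x 45 high, heaped full of sherds (heap up to about 65 mm above the table); fixed in one of the bays. Origin: centre of its underside
- full_2: grey open tray, 120 deep (x) x 96 wide (y) x 45 high, heaped full of sherds (heap up to about 65 mm above the table); fixed in one of the bays. Origin: centre of its underside
- bare_1: grey open tray, 120 deep (x) x 96 wide (y) x 45 high, empty; fixed in one of the bays. Origin: centre of its underside
- bare_2: grey open tray, 120 deep (x) x 96 wide (y) x 45 high, with only one small sherd on its floor (not full); fixed in one of the bays. Origin: centre of its underside
- pet_bottle: white plastic bottle with a blue cap, 74 mm wide, 110 high, standing loose right of the rack. Origin: centre of its underside; to be left alone
- brush: paint brush with a pale wooden handle, 12 x 215 x 10, lying loose in front of the rack. Origin: centre of its underside; to be left alone
- clothes_peg: pale wooden spring peg, 18 x 74 x 10, lying loose in front of the rack. Origin: centre of its underside; to be left alone
- glue_cup: shallow cream cup, 74 mm wide, 17 high, standing loose in front of the rack. Origin: centre of its underside; to be left alone

How it is judged:
At the end, for the whole second after the job is handed in: Each tag in front of a full tray lies over to the tray side (joint above +0.5 rad, disc up) and each tag in front of the other two trays lies over to the robot side (joint below -0.5 rad, bar up) ((((horizontal distance between bay_1 and full_1 below 0.03 m or horizontal distance between bay_1 and full_2 below 0.03 m) and value of joint tag_1 above 0.5 rad) or (not (horizontal distance between bay_1 and full_1 below 0.03 m or horizontal distance between bay_1 and full_2 below 0.03 m) and value of joint tag_1 below -0.5 rad)) and (((horizontal distance between bay_2 and full_1 below 0.03 m or horizontal distance between bay_2 and full_2 below 0.03 m) and value of joint tag_2 above 0.5 rad) or (not (horizontal distance between bay_2 and full_1 below 0.03 m or horizontal distance between bay_2 and full_2 below 0.03 m) and value of joint tag_2 below -0.5 rad)) and (((horizontal distance between bay_3 and full_1 below 0.03 m or horizontal distance between bay_3 and full_2 below 0.03 m) and value of joint tag_3 above 0.5 rad) or (not (horizontal distance between bay_3 and full_1 below 0.03 m or horizontal distance between bay_3 and full_2 below 0.03 m) and value of joint tag_3 below -0.5 rad)) and (((horizontal distance between bay_4 and full_1 below 0.03 m or horizontal distance between bay_4 and full_2 below 0.03 m) and value of joint tag_4 above 0.5 rad) or (not (horizontal distance between bay_4 and full_1 below 0.03 m or horizontal distance between bay_4 and full_2 below 0.03 m) and value of joint tag_4 below -0.5 rad))); the robot touches nothing.
It fails at once if the pet bottle is moved by more than 25 mm or lifted by more than 15 mm (distance of pet_bottle from where it was at the start of the episode above 0.025 m or height (world z) of pet_bottle above 0.015 m).
It fails at once if the brush is moved by more than 25 mm or lifted by more than 15 mm (distance of brush from where it was at the start of the episode above 0.025 m or height (world z) of brush above 0.015 m).
It fails at once if the clothes peg is moved by more than 25 mm or lifted by more than 15 mm (distance of clothes_peg from where it was at the start of the episode above 0.025 m or height (world z) of clothes_peg above 0.015 m).
It fails at once if the glue cup is moved by more than 25 mm or lifted by more than 15 mm (distance of glue_cup from where it was at the start of the episode above 0.025 m or height (world z) of glue_cup above 0.015 m).
It fails at once if the rack or a tag on it is squeezed or pushed hard by the fingers (over 20 N) (contact force between the fingers and rack above 20 N).
It also fails if it takes over 40 s, if anything falls off the work surface, if the arm or the gripper's body presses on something with over 40 N, if the wrist force passes 120 N, or if a joint passes its speed limit or range.

## Working session

There is one attempt and no reset: what is moved stays moved. The work goes in short steps, Python scripts to look and compute and a tool call to move; the robot and the scene stay as the last step left them, time stands still between calls to the robot, and variables do not carry over. Pictures are saved under pics/ and viewed, at most 10 in all, crops included, and the job is handed in when it is done.

```bash
ls; mkdir -p pics
```

Run:
```python
from plant import manip
import cv2,numpy as np
np.set_printoptions(precision=4,suppress=True)
for n in("scene","top"):
    cv2.imwrite(f"pics/{n}0.png",cv2.resize(manip.grab_frame(n)[:,:,::-1],(784,588)))
    print(n,manip.camera_params(n))
print(manip.state())
```

```text
pics
plant.py
scene {'intrinsics': array([[538.6404,   0.    , 284.4838],
       [  0.    , 538.6404, 211.7432],
       [  0.    ,   0.    ,   1.    ]]), 'xyz': array([-0.2799, -0.8573,  0.8159]), 'orientation': array([-0.4238,  0.8099, -0.3577,  0.1911])}
top {'intrinsics': array([[391.6981,   0.    , 274.4768],
       [  0.    , 391.6981, 208.484 ],
       [  0.    ,   0.    ,   1.    ]]), 'xyz': array([ 0.472 , -0.1549,  1.0154]), 'orientation': array([ 0.0084, -0.696 ,  0.7178, -0.019 ])}
{'time': 0.1, 'joint_pos': array([-1.306 ,  0.0533,  1.6141,  0.    ,  1.476 , -0.119 ]), 'joint_vel': array([ 0.0001, -0.0023, -0.0031, -0.001 ,  0.0001, -0.0002]), 'joint_efforts': array([  0.0007, -39.4912, -37.136 ,  -0.0001,   0.004 ,  -0.    ]), 'tool_pos': array([ 0.2339, -0.579 ,  0.2302]), 'tool_rot': array([-0.0009,  0.9816,  0.1907, -0.0001]), 'contact_force': array([ 0.5832, -0.281 ,  0.4756]), 'ft_torque': array([-0.0121,  0.0301,  0.0055]), 'grasp_force': 0.0, 'gripper_width': 1.0019206792368254}
```

View pics/scene0.png

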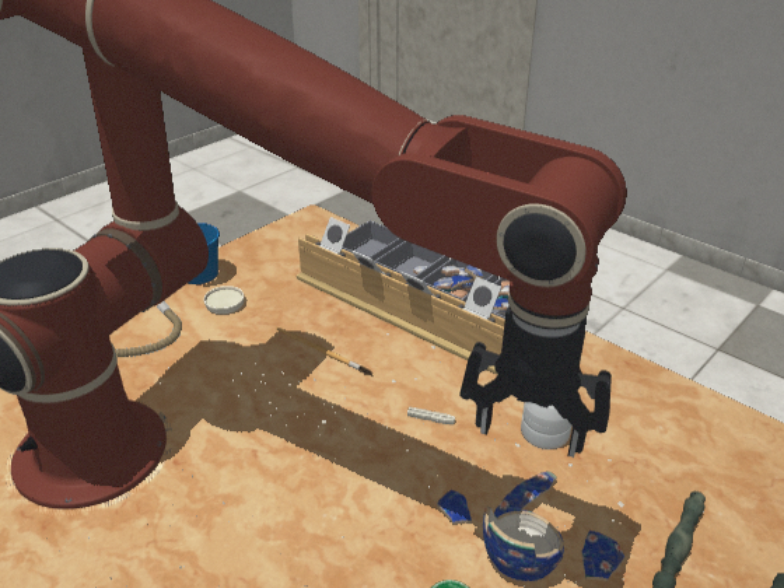

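View pics/top0.png

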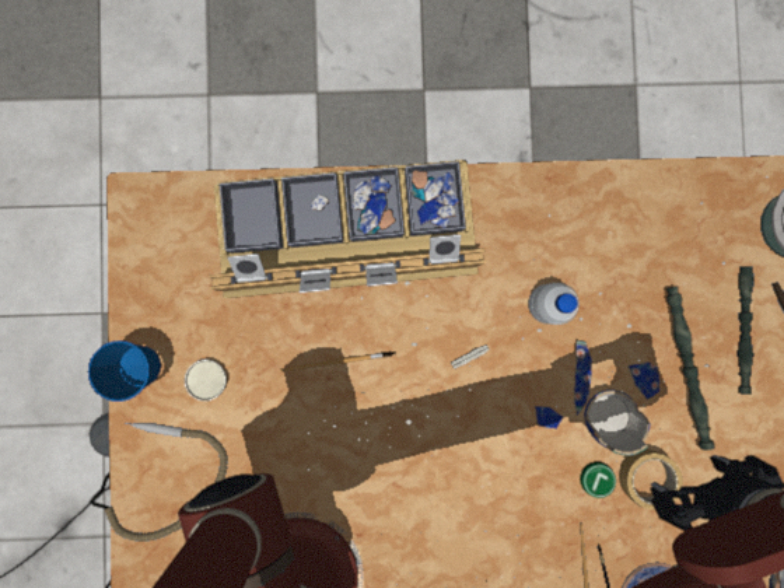

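The top view shows bay 1 empty at (250,215), bay 2 with one sherd at (313,210), and bays 3 and 4 full at (375,205) and (435,200). Tag 1 is disc up (wrong), tag 2 bar up (correct), tag 3 bar up (wrong) and tag 4 disc up (correct). I'll zoom in for rack points and the lamp.

Run:
```python
import cv2,numpy as np
from plant import manip
t=manip.grab_frame("top")[:,:,::-1]
a=cv2.resize(t[160:215,150:350],(800,220),interpolation=cv2.INTER_CUBIC)
b=cv2.resize(t[230:420,70:290],(440,380),interpolation=cv2.INTER_CUBIC)
s=manip.grab_frame("scene")[:,:,::-1]
c=cv2.resize(s[130:290,60:240],(360,320),interpolation=cv2.INTER_CUBIC)
o=np.zeros((600,800,3),np.uint8);o[:220]=a;o[220:,:440]=b;o[220:540,440:]=c
cv2.imwrite("pics/z1.png",o)
```

```text
(no output)
```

View pics/z1.png

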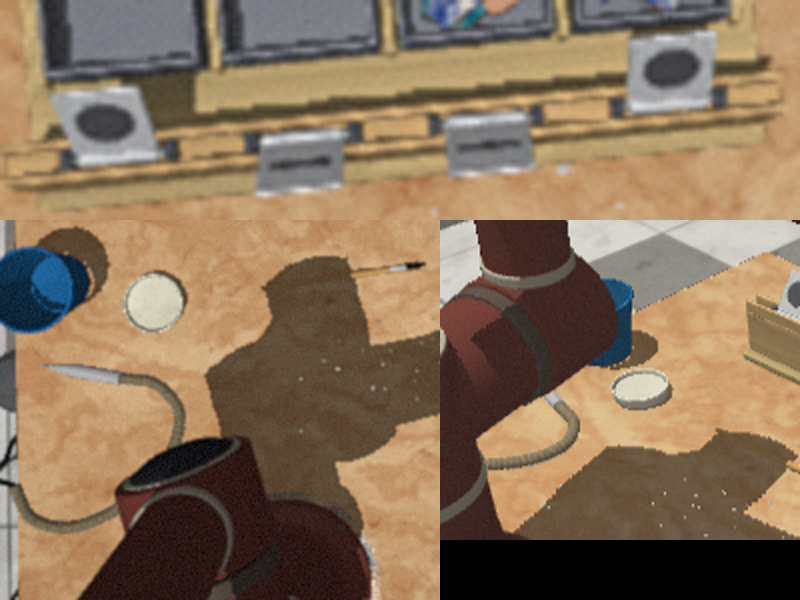

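Create h.py:
```python
import numpy as np
from plant import manip
from scipy.spatial.transform import Rotation as R
from scipy.optimize import least_squares
np.set_printoptions(precision=4,suppress=True)
q=lambda o:R.from_quat(np.roll(o,-1))
def proj(c,P):
    p=q(c['orientation']).inv().apply(P-c['xyz']); p=p@c['intrinsics'].T; return p[:,:2]/p[:,2:]
```

Run:
```python
from h import *
c=manip.camera_params("top")
# crop px: (hinge mid),(free mid)
m=np.array([[111,161],[95,90],[300,134],[300,190],[490,118],[490,171],[670,106],[672,36]])/4+[150-.4,160-.4]
s=[1,-1,-1,1]
L=np.array([[dx,.165-.11*i,z] for i in range(4) for dx,z in((0,.08),(.034*s[i],.13))])
def W(v,L): return R.from_euler('z',v[2]).apply(L)+[v[0],v[1],0]
r=least_squares(lambda v:(proj(c,W(v,L))-m).ravel(),[.8,.1,0])
print(r.x,r.fun.reshape(-1,2)); h=W(r.x,L[::2]);print("hinges",h)
def ray(u,z):
    d=q(c['orientation']).apply(np.linalg.inv(c['intrinsics'])@[*u,1]);return c['xyz']+d*(z-c['xyz'][2])/d[2]
for n,u,z in(("cup",(205,380),.017),("bucketL",(90,370),.1),("bucketR",(160,370),.1),("brushtip",(395,353),.01),("brushend",(345,355),.01),("peg",(470,355),.01),("cap",(566,303),.11),("hoseNE",(225,455),.02),("greycirc",(100,435),0)):
    print(n,ray(np.array(u)/1.4,z))
```

```text
[ 0.5496 -0.1075  0.0658] [[ 1.7585 -1.339 ]
 [-0.6261  0.0372]
 [ 0.5287  1.0052]
 [-0.5553  0.2836]
 [-1.1454  0.6181]
 [ 0.4207  0.3633]
 [-0.5126 -0.7505]
 [ 0.1563 -0.2342]]
hinges [[ 0.5387  0.0572  0.08  ]
 [ 0.546  -0.0526  0.08  ]
 [ 0.5532 -0.1624  0.08  ]
 [ 0.5604 -0.2721  0.08  ]]
cup [0.3614 0.1576 0.017 ]
bucketL [0.3932 0.32   0.1   ]
bucketR [0.3895 0.2053 0.1   ]
brushtip [ 0.3984 -0.1866  0.01  ]
brushend [ 0.3977 -0.0953  0.01  ]
peg [ 0.3903 -0.3238  0.01  ]
cap [ 0.4792 -0.4698  0.11  ]
hoseNE [0.2272 0.1235 0.02  ]
greycirc [0.2662 0.355  0.    ]
```
Residuals ~1 px (2mm). Good. rack yaw 0.066.

The rows are not in the units I measure in: shifts go in shares of 62.5 mm and turns go in units of 0.2 rad. I convert before sending: -0.0495 m is -0.792, 0.031 m is 0.496, 0.159 rad is 0.795.

shift_gripper(increments=[{"jaw":0, "wz":0.795}, {"jaw":0, "wz":0.795}, {"jaw":0, "dx":0.496, "dy":-0.792}, {"jaw":0, "dx":0.496, "dy":-0.792}, {"jaw":0, "dx":0.496, "dy":-0.792}])

```text
time: 0.82
tool_pos: [0.3175, -0.4236, 0.231]
tool_rot: [-0.0, 0.999, 0.033, 0.0]
contact_force: [1.2, -0.3, 0.5]
gripper_width: 0.003
grasp_force: 0.0
```

shift_gripper(increments=[{"jaw":0, "dx":0.496, "dy":-0.792}, {"jaw":0, "dx":0.496, "dy":-0.792}, {"jaw":0, "dx":0.496, "dy":-0.792}, {"jaw":0, "dx":0.496, "dy":-0.792}, {"jaw":0, "dx":0.496, "dy":-0.792}])

```text
time: 1.45
tool_pos: [0.456, -0.1663, 0.2314]
tool_rot: [0.0, 0.999, 0.033, 0.0]
contact_force: [0.7, 0.4, -0.1]
gripper_width: -0.002
grasp_force: 0.0
```

```bash
python3 - <<'E'
from h import *
import cv2
s=manip.state();print(s['tool_pos'],q(s['tool_rot']).as_matrix(),s['gripper_width'])
h=np.array([.5532,-.1624,.112]);print(q(s['tool_rot']).inv().apply(h-s['tool_pos']))
o=np.hstack([cv2.resize(manip.grab_frame(n),(400,300)) for n in("scene","wrist")]);cv2.imwrite("pics/a.png",o[:,:,::-1])
E
```

```text
[ 0.456  -0.1663  0.2314] [[ 0.9978  0.0656  0.0006]
 [ 0.0656 -0.9978 -0.0003]
 [ 0.0006  0.0004 -1.    ]] -0.0020291283999744002
[0.0972 0.0025 0.1194]
```

View pics/a.png

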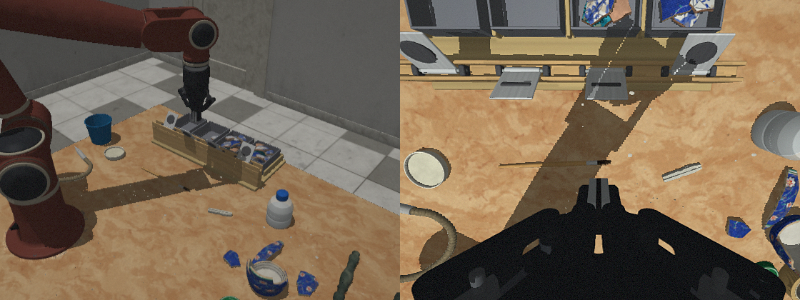

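The scene view shows the arm well clear of everything. In the wrist view tag 3's hinge is at about (605,71) and the fingers are in front of it. I'll go down, then check the projection.

Run:
```python
from h import *
c=manip.camera_params("wrist")
P=np.array([[.5387,.0572,.08],[.546,-.0526,.08],[.5532,-.1624,.08],[.5604,-.2721,.08]])
print(proj(c,P)/1.4+[400,0])
```

```text
[[437.4952  69.8862]
 [520.1456  70.415 ]
 [602.7697  71.0235]
 [685.2818  71.626 ]]
```

shift_gripper(increments=[{"jaw":0, "dy":0.04, "dz":0.64}, {"jaw":0, "dz":0.64}, {"jaw":0, "dz":0.624}, {"jaw":0}])

```text
time: 2.05
tool_pos: [0.4527, -0.1697, 0.1086]
tool_rot: [-0.002, 0.999, 0.033, -0.004]
contact_force: [-0.5, 0.1, 0.2]
gripper_width: -0.002
grasp_force: 0.0
```

shift_gripper(increments=[{"jaw":0, "dx":0.32}, {"jaw":0, "dx":0.24}, {"jaw":0, "dx":0.192}, {"jaw":0, "dx":0.192}, {"jaw":0, "dx":0.192}])

```text
time: 2.68
tool_pos: [0.5272, -0.1659, 0.1125]
tool_rot: [0.0, 0.999, 0.033, 0.0]
contact_force: [0.3, -1.5, 0.0]
gripper_width: 0.001
grasp_force: 0.0
```

shift_gripper(increments=[{"jaw":0, "dx":0.192}, {"jaw":0, "dx":0.192}, {"jaw":0, "dx":0.192}, {"jaw":0}, {"jaw":0}])

```text
time: 3.3
tool_pos: [0.5626, -0.1635, 0.1123]
tool_rot: [0.0, 0.999, 0.033, 0.0]
contact_force: [0.1, -0.4, -0.5]
gripper_width: -0.0
grasp_force: 0.0
```

To row units: -0.05 m is -0.8.

shift_gripper(increments=[{"jaw":0, "dz":-0.8}, {"jaw":0, "dz":-0.8}, {"jaw":0}])

```text
time: 3.68
tool_pos: [0.5651, -0.1647, 0.2186]
tool_rot: [0.002, 0.999, 0.033, 0.005]
contact_force: [0.2, -0.1, -1.0]
gripper_width: 0.007
grasp_force: 0.0
```

shift_gripper(increments=[{"jaw":0, "dx":0.256, "dy":-0.888}, {"jaw":0, "dx":0.256, "dy":-0.888}, {"jaw":0, "dx":0.256, "dy":-0.888}, {"jaw":0, "dx":0.256, "dy":-0.888}, {"jaw":0}])

```text
time: 4.3
tool_pos: [0.6112, 0.0657, 0.2108]
tool_rot: [-0.0, 0.999, 0.035, -0.001]
contact_force: [-0.4, -1.5, 0.5]
gripper_width: -0.0
grasp_force: 0.0
```

Run:
```python
from h import *
import cv2
s=manip.state();print(s['tool_pos'],q(s['tool_rot']).inv().apply(np.array([.5387,.0572,.112])-s['tool_pos']))
o=np.hstack([cv2.resize(manip.grab_frame(n),(400,300)) for n in("scene","wrist")]);cv2.imwrite("pics/b.png",o[:,:,::-1])
```

```text
[0.6112 0.0657 0.2108] [-0.0727  0.0034  0.0989]
```

View pics/b.png

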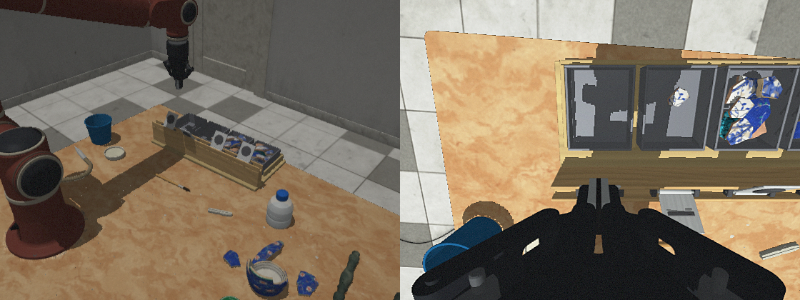

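Tag 3 now shows its disc (scene 246,152), and the fingers stand behind tag 1. Going down, then pulling tag 1 towards the robot.

shift_gripper(increments=[{"jaw":0, "dy":0.048, "dz":0.64}, {"jaw":0, "dz":0.64}, {"jaw":0, "dz":0.304}, {"jaw":0}, {"jaw":0}])

```text
time: 5.03
tool_pos: [0.6131, 0.0587, 0.1152]
tool_rot: [0.0, 0.999, 0.033, 0.001]
contact_force: [0.7, 1.0, -0.8]
gripper_width: 0.004
grasp_force: 0.0
```

shift_gripper(increments=[{"jaw":0, "dx":-0.192}, {"jaw":0, "dx":-0.192}, {"jaw":0, "dx":-0.192}, {"jaw":0, "dx":-0.192}, {"jaw":0, "dx":-0.192}])

```text
time: 5.65
tool_pos: [0.551, 0.0553, 0.1133]
tool_rot: [0.0, 0.999, 0.033, 0.0]
contact_force: [-0.4, -0.5, 0.6]
gripper_width: 0.004
grasp_force: 0.0
```

shift_gripper(increments=[{"jaw":0, "dx":-0.192}, {"jaw":0, "dx":-0.16}, {"jaw":0}, {"jaw":0}])

```text
time: 6.15
tool_pos: [0.5303, 0.0538, 0.1135]
tool_rot: [0.0, 0.999, 0.033, 0.0]
contact_force: [-0.1, -0.8, -0.1]
gripper_width: -0.002
grasp_force: 0.0
```

Now I'll lift, move right out of the way and check.

To row units: -0.05 m is -0.8, 0.05 m is 0.8.

shift_gripper(increments=[{"jaw":0, "dz":-0.8}, {"jaw":0, "dz":-0.8}, {"jaw":0, "dx":-0.32, "dy":0.8}, {"jaw":0, "dx":-0.32, "dy":0.8}, {"jaw":0, "dx":-0.32, "dy":0.8}])

```text
time: 6.78
tool_pos: [0.4799, -0.1012, 0.2138]
tool_rot: [0.0, 0.999, 0.033, 0.001]
contact_force: [0.6, -0.1, 1.2]
gripper_width: 0.002
grasp_force: 0.0
```

shift_gripper(increments=[{"jaw":0, "dx":-0.32, "dy":0.8}, {"jaw":0, "dx":-0.32, "dy":0.8}, {"jaw":0, "dx":-0.32, "dy":0.8}, {"jaw":0}, {"jaw":0}])

```text
time: 7.4
tool_pos: [0.4302, -0.2533, 0.2133]
tool_rot: [-0.0, 0.999, 0.033, 0.0]
contact_force: [-0.3, 0.4, 1.1]
gripper_width: -0.002
grasp_force: 0.0
```

Run:
```python
from h import *
import cv2
o=np.hstack([cv2.resize(manip.grab_frame(n),(400,300)) for n in("scene","top")]);cv2.imwrite("pics/c.png",o[:,:,::-1])
```

```text
(no output)
```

View pics/c.png

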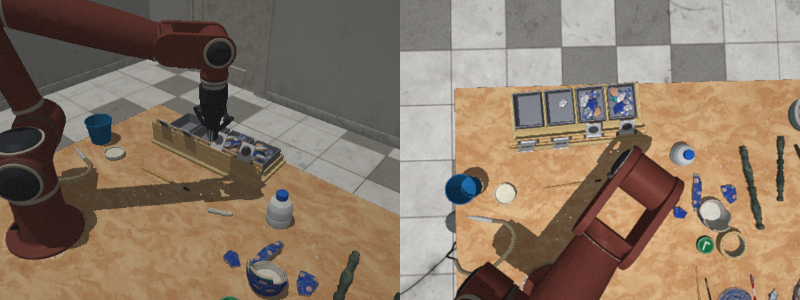

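The top view shows tags 1 and 2 bar side up, tipped towards the robot (527,145 and 560,139), and tags 3 and 4 disc up (595,131 and 627,127). Nothing else has moved, so I'm handing the job in.

```bash
python3 -c "
from plant import manip
print(manip.job_done())"
```

```text
the job is handed in; nothing more can be done
None
```

I flipped tag 1 to bar up and tag 3 to disc up, so all four tags now match their trays; nothing else moved in the last pictures, and the job is handed in at about 7.5 s, though no camera view ever showed the lamp (I read no contact forces suggesting a strike).

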